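Hang the lift-off guard door and lock its hinge

ROBOT

A 6-joint arm with a two-finger parallel gripper is mounted at the origin on a cart in front of the work surface, level with it; the furniture and walls round the work are solid. World frame = base frame: x ahead of the robot, y to its left, z up, the work surface at z = 0. Lengths are in mm, angles in rad, forces in N, time in s.
With the tool pointing down it reaches from about 350 to 875 mm from the base axis. Payload 4.2 kg.
Tool frame: the origin (TCP) lies between the finger pads, 19 mm behind the fingertips; this is the grasp point; z points along the fingers, y is the line along which they close (so a half turn about z gives the same grasp; the last joint's range is limited). The gripper opens to 85 mm and grips with 20 to 120 N. Pads are 22 mm wide; open, the fingers measure 114 mm over their backs; the gripper's body (76 mm by 85 mm) begins 54 mm behind the grasp point. The pads swing forward as they close: fully open they stand 13 mm farther back than shut.
Start: joints at [-0.848, 0.385, 0.008, 0, -1.194, -0.259], TCP at [279.605, -558.946, 250.012] pointing down, gripper open.
Joint ranges: [-3.14, 3.14], [-1.21, 2.06], [-1.07, 1.41], [-3.16, 2.05], [-2.99, -0.16], [-3.1, 3.1]. Speed limits (rad/s): [2.79, 2.79, 3.14, 3.14, 3.14, 3.14].

INTERFACE

Orientations are given as a unit quaternion [x, y, z, w].
In Python, from bench import arm gives the robot as it stands. The module is installed in compiled form; this text tells all that it offers.
- The arm moves only by the tool servo_tool, never from a script. Its argument "increments" is a list of rows, each a list of 7 numbers: the opening, from 0 (shut) to 1 (fully open), then the shift along the tool's x, y, z in m, then the turn, a rotation vector about the tool's x, y, z in degrees. In form: [[grip, x, y, z, ax, ay, az], ...]. A call has 1 to 12 rows; each row is the pose to reach, as a shift and turn from the pose commanded when the call began, along the tool's axes at that moment; what a row does not reach only later rows make up. A row lasts 1/8 s, in which the tool goes at most 62.5 mm and 10.7 degrees, less where a joint would pass 70% of its speed; a pose out of reach is approached as far as the arm can. A call with a gripper value outside its range is refused whole. The fingers move at their own pace and stop on an object; the grip force is fixed at half the most. Time passes only in rows, so rows that repeat a pose let the fingers close. It gives the time, the measured TCP pose, the force, the opening and the grip force at its end, in the units of the state.
- arm.read_state(): the state, without advancing time (a new reading comes with each control period).
- arm.get_image(name): name is "scene" or "top" or "wrist"; returns a dict with "color" (384x512x3 uint8, red, green, blue), "fx", "fy", "cx", "cy" (pixels), "rvec" (rotation vector, rad) and "tvec" (3), from world to camera coordinates, as OpenCV has them; the wrist camera has in their place "hand_eye" (4x4, takes a point from camera to tool coordinates, whose origin is the TCP and whose axes are the flange's). Camera axes: x right, y down, z forward; pixel columns grow to the right and rows downward; lengths in mm; the calibration is good to about 2 mm. A picture is of the moment at which its call begins: read the wrist's pose just before it. There is no depth.
- arm.job_done(): hands the job in; it is judged then, once.
Trained networks look in the newest picture that a camera, given by its name, has taken for a name from the list of things; names that differ only in an ending like _2 or _b are one class to them, and where a whole thing is asked for, a point or a joint stands for the part that bears it (a point fixed in the world has none). Each returns a list of dicts, best first, with "p" (0 to 1); they miss things now and then, are a little off and sometimes report something else, mostly with a low value. They report only what shows in the picture. A call takes as long as a camera call.
- arm.look_for(camera, thing): "box" ([centre column, centre row, width, height] in pixels, round what is visible of it).
- arm.spot_point(camera, thing): "centre" ([column, row] in pixels: a listed point, or the origin of a listed thing).
The state is a dict: "clock": time; "joints": joint angles; "joint_vel": joint speeds; "joint_efforts": joint torques, N m; "position": TCP position; "ee_rot": TCP orientation; "contact_force": force on the tool from outside, world axes, zero at the start; "wrist_torque": the same for the moment, N m; "gripper_width": finger opening in mm; "grasp_force": force on a finger pad.
Only numpy, scipy, OpenCV 4.12 (cv2) and the standard library are available. Lean on these libraries where they do the work, as an engineer would, in place of code of your own. Each camera call takes 0.05 s, during which the arm holds its last target. There are 200 camera calls.

TASK

Lift the small guard door out of its leaning stand, bring it upright and, with the door swung open towards the front of the guard frame, lower both its hinge knuckles together onto the frame's two hinge pins until it sits fully down (do not let it drop). Then swing the door shut against the strike post, under its lip, and last turn the lock collar on top of the hinge post clockwise, seen from above, all the way to its locked mark so that its tongue lies over the upper knuckle. Let go of everything and leave the other things where they are.

Things in the scene. Friction and masses are not known exactly. Their poses are not given: they have to be found in the camera images.
- door: Loose aluminium guard door, 0.2 to 0.4 kg, panel 8 mm thick (x), 109 wide, 122 tall, two round hinge knuckles on one edge. Origin: hinge axis, foot of lower knuckle. z up along the axis, -y to the free edge (panel y -16 to -125, x -4 to +4, z 0 to 122), -x front (knob 22 mm out at y -112, z 40). Starts in the stand, its top leaning 28 deg to the stand's -x; pull it out along its own z.
- knuckle_lower (a point): Centre of the foot of the door's lower knuckle (the door's origin). Each knuckle is a tube 22 mm outside, 13 mm bore, open through, 20 mm tall.
- knuckle_upper (a point): Centre of the foot of the door's upper knuckle, 87 mm above the lower one along the door's z; its top is 15 mm below the panel's top edge.
- door_grip (a point): Point in the panel's middle plane, door y = -68, z = 110 mm, 12 mm below the top edge, above the centre of mass: a good TCP point for gripping the top edge, tool along the panel (tilted 28 deg while it leans in the stand), fingers closing across the 8 mm thickness (door x).
- door_edge (a point): Middle of the door's free edge, door y = -125, z = 61 mm.
- stand: Fixed steel stand, base 100 x 120 x 8 mm, that holds the leaning door on a ledge and two sloping arms under the lower 78 mm of its front face. The door's yaw in it is the stand's. Origin: middle, on the work surface; -x is its front; yaw varies. Stand and guard frame may change places.
- guard: Fixed guard frame, base 70 x 210 x 10 mm, upright, yaw varies. Origin on the work surface; -x is its front. Round hinge post, 24 mm thick, at x 0, y +92; two lugs 10 mm thick reach from it to the hinge axis at x 0, y +52 mm. Hung and shut, the door's axes agree with the frame's; open by angle a (free edge swings to the front, up to 1.6 rad) its yaw is the frame's minus a.
- pin_lower (a point): Foot of the lower hinge pin, on top of its lug, 70 mm above the work surface. Both pins are upright on one axis, 10 mm thick, 19 mm tall, the upper 7 mm tapering to 4 mm at the tip. A knuckle fully down has its foot here.
- pin_upper (a point): Foot of the upper hinge pin, on top of its lug, 157 mm above the work surface. The lower knuckle must come in sideways under the upper lug (underside 147 mm up): bring the open door to the hinge axis 22 to 50 mm above its seat, then lower it.
- strike (a point): Where door_edge lies when the door hangs shut (guard x 0, y -73, 131 mm up). The strike post (22 mm wide, 204 mm tall) stands right behind it, front face at x +5. Its top lip reaches forward to x -19, 4 mm above the seated door's top, over its last 9 mm: so the door cannot be lowered while shut; hang it open by 0.4 rad or more, then swing it in under the lip.
- collar (a joint): Dark steel lock collar captive on top of the hinge post, 32 mm across. 0 = unlocked (tongue turned to the rear), 1.31 = locked, an end stop: tongue at the rib mark, over the upper knuckle (guard -y). Starts at 0 to 0.3, grows clockwise seen from above; friction 0.06 N m, stays where left. At value q its tongue and grip bar point along guard -y turned 1.31 - q counter-clockwise.
- collar_grip (a point): On the collar's axis (guard x 0, y +92), 214 mm above the work surface: TCP point for gripping the collar's upright grip bar (10 mm thick, 36 mm long along the tongue's direction, 191 to 219 mm up), nothing above it.
- tongue_tip (a point): End of the collar's tongue, 50 mm from the collar's axis; the tongue is 8 mm thick, its underside 180 mm up, 3 mm above the seated upper knuckle.
- capacitor: Bystander: upright black can capacitor, 30 mm across, 47 mm tall, standing beside the stand. Origin under its centre.
- inductor: Bystander: copper toroid coil, 40 mm across, 17 mm tall, lying on the guard's base. Origin under its centre.
- flux: Bystander: bottle with a black spout, 44 mm across, 111 mm tall, on the rear ledge. Origin under its centre.
- tape_roll: Bystander: roll of clear tape, 60 mm across, 18 mm tall, on the rear ledge. Origin under its centre.
- driver: Bystander: screwdriver with a red handle, 161 mm long, lying behind the carrier's rear rail. Origin under its middle.
- cap_b: Bystander: upright black can capacitor, 30 x 47 mm, on the rear ledge.
- cap_c: Bystander: upright black can capacitor, 30 x 47 mm, on the rear ledge.

How it is judged (in metres and radians):
On the way, in this order (a step that is already met when the one before it is completed fails the run):
1. the door is lifted clear of its stand, still in the gripper (distance between door and stand above 0.15 m and contact force between the fingers and door above 0.5 N), for 0.1 s.
2. both knuckles sit fully down on their pins (distance between knuckle_lower and pin_lower below 0.005 m and distance between knuckle_upper and pin_upper below 0.005 m), for 0.2 s.
3. the hung door is swung shut against the strike post (all of step 2 and horizontal distance between door_edge and strike below 0.01 m), for 0.2 s.
At the end, for the whole second after the job is handed in: Both knuckle feet are within 5 mm of their pin feet, the door's free edge is within 10 mm (seen from above) of its shut place, the collar reads more than 1.2 rad (locked is 1.31), and the door is at rest (all of step 3 and value of joint collar above 1.2 rad and linear speed of door below 0.02 m/s and angular speed of door below 0.15 rad/s); the robot touches nothing.
It fails at once if the door is dropped (falls faster than 0.45 m/s out of the fingers) (linear speed of door above 0.45 m/s and contact force between the fingers and door below 0.01 N).
It fails at once if a bystander is moved more than 30 mm (distance of any of capacitor, inductor, flux, tape_roll, driver, cap_b, cap_c from where it was at the start of the episode above 0.03 m).
It also fails if it takes over 64 s, if anything falls off the work surface, if the arm or the gripper's body presses on something with over 40 N, if the wrist force passes 120 N, or if a joint passes its speed limit or range.

## Working session

There is one attempt and no reset: what is moved stays moved. The work goes in short steps, Python scripts to look and compute and a tool call to move; the robot and the scene stay as the last step left them, time stands still between calls to the robot, and variables do not carry over. Pictures are saved under pics/ and viewed, at most 17 in all, crops included, and the job is handed in when it is done.

Besides the shell and the picture viewer there is one more tool, called after "Call:" as name(argument=value, ...) on one line, values as JSON. servo_tool: Moves the arm, as the interface text tells. Its arguments: {"type":"object","properties":{"increments":{"type":"array","items":{"type":"array","items":{"type":"number"}}}},"required":["increments"]}

```bash
mkdir -p pics
cat > h.py <<'E'
from bench import arm
import numpy as np, cv2
from scipy.spatial.transform import Rotation as R
from scipy.optimize import least_squares
def cam(n):
    d=arm.get_image(n); return d
def KRt(d):
    K=np.array([[d["fx"],0,d["cx"]],[0,d["fy"],d["cy"]],[0,0,1]],float)
    if "hand_eye" in d:
        s=arm.read_state(); T=np.eye(4); T[:3,:3]=R.from_quat(s["ee_rot"]).as_matrix(); T[:3,3]=s["position"]
        M=np.linalg.inv(T@np.array(d["hand_eye"])); return K,M[:3,:3],M[:3,3]
    return K,cv2.Rodrigues(np.array(d["rvec"],float))[0],np.array(d["tvec"],float).ravel()
def proj(c,P):
    K,Rm,t=c; q=(np.atleast_2d(P)@Rm.T+t)@K.T; return q[:,:2]/q[:,2:]
def onz(c,uv,z):
    K,Rm,t=c; o=-Rm.T@t; v=Rm.T@np.linalg.solve(K,[uv[0],uv[1],1]); return o+v*(z-o[2])/v[2]
E
python3 - <<'E'
from h import *
np.set_printoptions(precision=1,suppress=True)
print(arm.read_state())
for n in ["scene","top"]:
    d=cam(n); c=KRt(d); cv2.imwrite(f"pics/{n}0.png",d["color"][:,:,::-1])
    print(n,d["fx"],"cam at",-c[1].T@c[2])
    for t in ["knuckle_lower","knuckle_upper","door_grip","door_edge","stand","guard","pin_lower","pin_upper","strike","collar_grip","tongue_tip","capacitor","inductor"]:
        print(t,[(np.round(x["centre"],1).tolist(),round(x["p"],2)) for x in arm.spot_point(n,t)[:2]])
E
```

```text
{'clock': 0.0, 'joints': array([-0.8,  0.4,  0. , -0. , -1.2, -0.3]), 'joint_vel': array([-0.,  0.,  0., -0.,  0.,  0.]), 'joint_efforts': array([  0. , -39.2,  18.8,   4.2,  -0. ,  -0. ]), 'position': array([ 279.4, -558.5,  248.9]), 'ee_rot': array([-0.2,  1. ,  0. , -0. ]), 'contact_force': array([ 0.7, -1. ,  0.1]), 'wrist_torque': array([ 0. , -0.1,  0. ]), 'grasp_force': 0.0, 'gripper_width': 85.22859780240691}
scene 391.5452923457462 cam at [  77.6 -602.8  743.1]
knuckle_lower [([257.8, 275.5], 0.72)]
knuckle_upper [([249.5, 262.6], 0.63)]
door_grip [([261.1, 271.7], 0.81), ([327.3, 249.4], 0.69)]
door_edge []
stand [([272.2, 304.4], 0.56), ([258.3, 276.4], 0.38)]
guard [([179.9, 209.0], 0.89), ([247.9, 263.7], 0.38)]
pin_lower [([174.1, 182.7], 0.83)]
pin_upper [([168.0, 160.4], 0.83), ([263.5, 276.2], 0.7)]
strike [([190.3, 185.5], 0.83), ([300.6, 333.4], 0.68)]
collar_grip [([156.7, 131.3], 0.75)]
tongue_tip [([175.2, 142.7], 0.66)]
capacitor [([303.7, 335.0], 0.83), ([212.9, 169.6], 0.32)]
inductor [([272.3, 305.4], 0.67), ([180.6, 208.7], 0.6)]
top 449.8594115071235 cam at [ 461.7   66.8 1489.1]
knuckle_lower [([311.4, 204.8], 0.78)]
knuckle_upper [([314.2, 218.5], 0.89)]
door_grip [([338.5, 222.3], 0.74)]
door_edge [([348.1, 212.4], 0.8)]
stand [([328.8, 211.7], 0.77)]
guard [([192.6, 205.5], 0.75)]
pin_lower [([171.8, 208.2], 0.64)]
pin_upper [([164.9, 206.2], 0.67)]
strike [([211.9, 201.7], 0.74), ([306.7, 205.7], 0.54)]
collar_grip [([329.8, 210.6], 0.61), ([152.0, 209.8], 0.59)]
tongue_tip [([155.7, 193.0], 0.67)]
capacitor [([360.9, 207.1], 0.5)]
inductor [([197.3, 211.1], 0.6)]
```

Run:
```python
import cv2
a=cv2.imread("pics/top0.png")[150:270,110:410]; b=cv2.imread("pics/scene0.png")
cv2.imwrite("pics/c1.png",cv2.resize(a,None,fx=2.6,fy=2.6,interpolation=2))
cv2.imwrite("pics/c2.png",cv2.resize(b[100:390,90:400],None,fx=2,fy=2,interpolation=2))
```

```text
(no output)
```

View pics/c1.png

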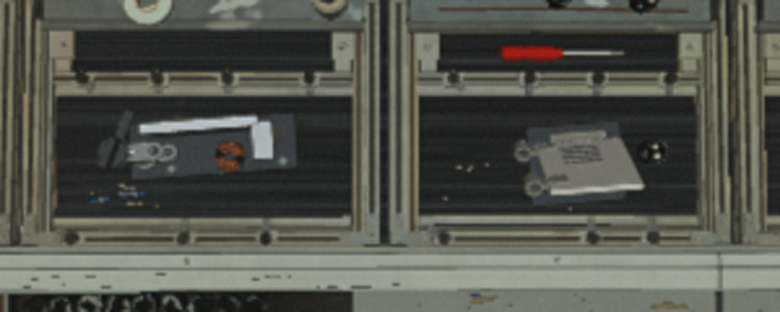

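View pics/c2.png

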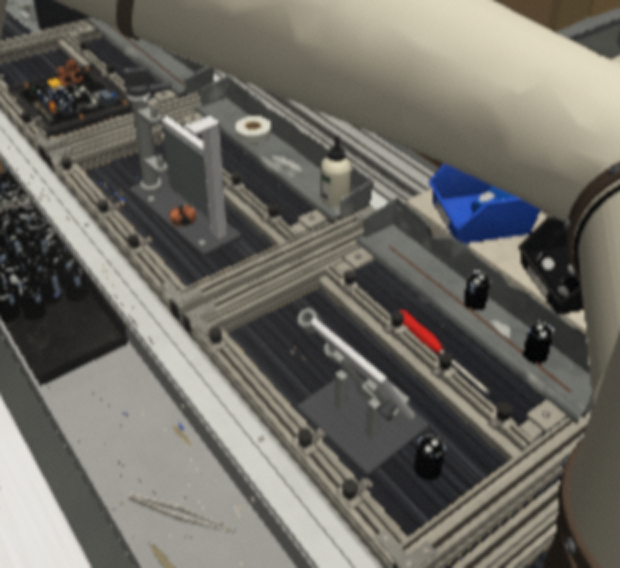

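Top view: the guard is on the left (collar near pixel 152,209) and the stand with the leaning door on the right (around 330,211). Both fronts face the robot, with knuckles on the left. In the scene view the stand, door and capacitor are nearer, and the guard is beyond them. Next I fit the poses.

```bash
cat >> h.py <<'E'
GP={"guard":(0,0,0),"pin_lower":(0,52,70),"pin_upper":(0,52,157),"strike":(0,-73,131),"collar_grip":(0,92,214)}
DP={"knuckle_lower":(0,0,0),"knuckle_upper":(0,0,87),"door_grip":(0,-68,110),"door_edge":(0,-125,61)}
def spots(n,names,pmin=.5):
    d=cam(n); c=KRt(d); out=[]
    for t in names:
        for x in arm.spot_point(n,t)[:2]:
            if x["p"]>pmin: out.append((c,t,np.array(x["centre"]),n))
    return out
def guardT(p): return R.from_euler("z",p[2]),np.array([p[0],p[1],0])
def doorT(p,tilt=-28): return R.from_euler("z",p[3])*R.from_euler("y",tilt,degrees=True),np.array(p[:3])
def fit(obs,tab,fT,p0,scale=3):
    def f(p):
        r,t=fT(p); return np.concatenate([(proj(c,r.apply(tab[n])+t)[0]-uv) for c,n,uv,_ in obs])
    s=least_squares(f,p0,loss="cauchy",f_scale=scale,x_scale=[100]*(len(p0)-1)+[1]); 
    cov=np.linalg.inv(s.jac.T@s.jac)
    return s.x,f(s.x).reshape(-1,2),cov
E
python3 - <<'E'
from h import *
np.set_printoptions(precision=2,suppress=True)
go=[];do=[]
for n in ["scene","top"]:
    go+=spots(n,GP); do+=spots(n,DP)
c=[o for o in go if o[3]=="top"][0][0]
print(onz(c,(192.6,205.5),0),onz(c,(328.8,211.7),0))
for obs,tab,f,p0 in ((go,GP,guardT,[500,260,0]),(do,DP,doorT,[480,-100,30,0])):
    p,r,cov=fit(obs,tab,f,p0); print(p,np.sqrt(np.diag(cov)))
    for o,e in zip(obs,r): print(o[3],o[1],e)
E
```

```text
[496.08 278.04   0.  ] [ 475.73 -172.4     0.  ]
[491.17 270.22  -0.  ] [1.56 2.24 0.03]
scene guard [2.94 2.27]
scene pin_lower [-3.93 -1.65]
scene pin_upper [-1.21 -2.85]
scene pin_upper [-158.81  -91.25]
scene strike [ 0.05 -0.78]
top guard [ 3.76 -0.91]
top pin_lower [ 3.24 -2.72]
top pin_upper [-1.67  0.46]
top pin_upper [-1.87  0.46]
top strike [1.7  8.12]
[ 493.53 -106.19   34.63    0.05] [2.41 1.87 2.7  0.03]
scene knuckle_lower [2.3  1.38]
scene knuckle_upper [-0.76  0.2 ]
scene door_grip [-0.16  0.29]
scene door_edge [-0.83 -4.47]
top knuckle_lower [-2.25 -3.91]
top knuckle_lower [-45.25  55.49]
top knuckle_upper [0.65 1.98]
top door_grip [-0.14 -0.76]
top door_edge [3.76 0.21]
```

```bash
cat >> h.py <<'E'
def toolq(ydir,zdir):
    z=np.array(zdir,float);z/=np.linalg.norm(z);y=np.array(ydir,float);y-=z*(y@z);y/=np.linalg.norm(y)
    return R.from_matrix(np.column_stack([np.cross(y,z),y,z]))
def inc(P,Q,base=None):
    """shift (m) and rotvec (deg) in the tool axes from the present pose (or base=(pos,R)) to P,Q"""
    s=arm.read_state(); b=(np.array(s["position"]),R.from_quat(s["ee_rot"])) if base is None else base
    return np.round(b[1].inv().apply(np.array(P)-b[0])/1000,4),np.round((b[1].inv()*Q).as_rotvec(degrees=True),2)
E
python3 - <<'E'
from h import *
np.set_printoptions(precision=4,suppress=True)
s=arm.read_state();print(s["ee_rot"],s["joints"]);print(R.from_quat(s["ee_rot"]).as_matrix())
d=cam("wrist");print(np.array(d["hand_eye"]),d["fx"],d["cx"])
for sg in (1,-1): print(inc([400,-190,340],toolq([sg,0,0],[0,0,-1])))
E
```

```text
[-0.2298  0.9732  0.     -0.    ] [-0.8484  0.3847  0.0079  0.     -1.194  -0.2586]
[[-0.8944 -0.4473 -0.    ]
 [-0.4473  0.8944  0.    ]
 [ 0.      0.     -1.    ]]
[[  -0.0013   -0.9585   -0.285    71.8388]
 [   1.       -0.0013   -0.0002   -0.3973]
 [  -0.0002   -0.285     0.9585 -124.4629]
 [   0.        0.        0.        1.    ]] 283.8787727172622 255.89597133233465
(array([-0.2727,  0.2761, -0.09  ]), array([ -0.  ,   0.  , 116.57]))
(array([-0.2727,  0.2761, -0.09  ]), array([ -0.  ,  -0.  , -63.43]))
```

Call:
servo_tool(increments=[[1,-0.308,0.281,-0.06,0,0,-63.4],[1,-0.308,0.281,-0.06,0,0,-63.4],[1,-0.308,0.281,-0.06,0,0,-63.4],[1,-0.308,0.281,-0.06,0,0,-63.4],[1,-0.308,0.281,-0.06,0,0,-63.4],[1,-0.308,0.281,-0.06,0,0,-63.4],[1,-0.308,0.281,-0.06,0,0,-63.4],[1,-0.308,0.281,-0.06,0,0,-63.4],[1,-0.308,0.281,-0.06,0,0,-63.4],[1,-0.308,0.281,-0.06,0,0,-63.4]])

```text
clock: 3.8
position: [428.9, -170.7, 309.8]
ee_rot: [-0.706, 0.708, 0.0, -0.0]
contact_force: [0.2, 0.0, 0.8]
gripper_width: 85.2
grasp_force: 0.0
```

```bash
cat > md.py <<'E'
from h import *
import sys
np.set_printoptions(precision=2,suppress=True)
do=spots("wrist",DP,.4)
d=cam("wrist"); cv2.imwrite(sys.argv[1],d["color"][:,:,::-1])
print(arm.read_state()["position"],arm.read_state()["joints"],arm.read_state()["clock"])
do2=list(do)
for n in ["scene","top"]: do2+=spots(n,DP)
for obs in (do,do2):
    p,r,cov=fit(obs,DP,doorT,[490,-106,35,0.05]); print(p,np.sqrt(np.diag(cov)))
    for o,e in zip(obs,r): print(o[3],o[1],o[2],e)
E
python3 md.py pics/w1.png
```

```text
[ 429.17 -170.33  309.91] [-0.02  0.06 -0.27 -0.   -1.24  0.02] 4.1
[ 493.09 -103.74   33.72    0.12] [1.09 1.21 4.45 0.01]
wrist knuckle_lower [212.5 205.1] [ 1.02 -0.13]
wrist knuckle_upper [237.6 220.6] [-0.17  1.1 ]
wrist door_grip [239.  171.3] [-1.8  -0.98]
wrist door_edge [212.4 117.9] [0.96 0.13]
[ 493.6  -104.03   33.01    0.1 ] [0.95 0.93 2.52 0.01]
wrist knuckle_lower [212.5 205.1] [ 0.74 -0.47]
wrist knuckle_upper [237.6 220.6] [-0.46  1.3 ]
wrist door_grip [239.  171.3] [-0.8  -0.56]
wrist door_edge [212.4 117.9] [2.87 0.11]
scene knuckle_lower [257.4 273.3] [0.65 2.48]
scene knuckle_upper [248.5 260.8] [-2.69  0.56]
scene door_grip [262.4 275.5] [ 1.63 -1.01]
scene door_grip [248.  261.3] [16.03 13.19]
scene door_edge [290.6 301.1] [-0.45 -2.74]
top knuckle_lower [312.7 206.6] [-3.37 -0.52]
top door_edge [308.6 210.5] [43.46  0.36]
top door_edge [350.  212.8] [ 2.06 -1.94]
```

View pics/w1.png

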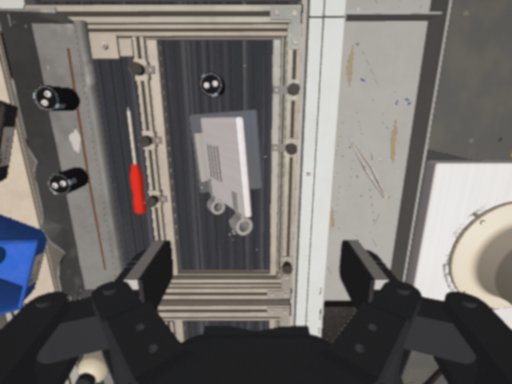

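```bash
cat > pg.py <<'E'
from h import *
import sys
np.set_printoptions(precision=4,suppress=True)
p=eval(sys.argv[1]); back=float(sys.argv[2])
r,t=doorT(p); g=r.apply([0,-68,110+back])+t; Q=toolq(r.apply([-1,0,0]),r.apply([0,0,-1]))
print(g,inc(g,Q))
E
python3 pg.py [493.3,-104,33.3,.1] 90
```

```text
[ 406.6634 -181.0341  209.8895] (array([0.0112, 0.0227, 0.1001]), array([27.98, -1.41, -5.64]))
```

Call:
servo_tool(increments=[[1,0.011,0.023,0.1,28,-1.4,-5.6],[1,0.011,0.023,0.1,28,-1.4,-5.6],[1,0.011,0.023,0.1,28,-1.4,-5.6],[1,0.011,0.023,0.1,28,-1.4,-5.6],[1,0.011,0.023,0.1,28,-1.4,-5.6]])

```text
clock: 5.22
position: [407.3, -181.1, 211.1]
ee_rot: [0.719, -0.651, 0.163, -0.18]
contact_force: [-0.1, -0.1, -0.2]
gripper_width: 85.3
grasp_force: 0.0
```

```bash
cat > md.py <<'E'
from h import *
import sys
np.set_printoptions(precision=2,suppress=True)
do=spots("wrist",DP,.4)
d=cam("wrist"); cv2.imwrite(sys.argv[1],d["color"][:,:,::-1])
c=KRt(d); r,t=doorT([493.3,-104,33.3,.1])
print("corners",proj(c,r.apply([[x,y,122] for x in (-4,4) for y in (-16,-125)])+t).round(1).tolist())
print(arm.read_state()["position"],arm.read_state()["joints"],arm.read_state()["clock"])
p,rr,cov=fit(do,DP,doorT,[490,-106,35,0.05]); print(p,np.sqrt(np.diag(cov)))
for o,e in zip(do,rr): print(o[3],o[1],o[2],e)
E
python3 md.py pics/w2.png
```

```text
corners [[262.9, 268.1], [263.8, 130.3], [253.0, 268.1], [252.3, 130.3]]
[ 407.04 -180.69  210.23] [-0.13 -0.05 -0.65 -0.23 -0.5   0.4 ] 5.525
[ 495.04 -102.91   30.64    0.08] [1.38 1.15 2.35 0.01]
wrist knuckle_lower [254.6 227.1] [ 3.37 -1.25]
wrist knuckle_upper [258.9 263. ] [-0.47 -0.11]
wrist door_grip [260.4 202.5] [-0.25  1.27]
wrist door_edge [261.1 127.5] [-0.38 -0.33]
```

View pics/w2.png

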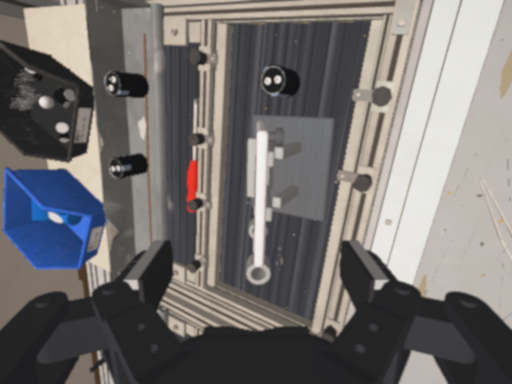

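Run:
```python
from h import *
np.set_printoptions(precision=2,suppress=True)
im=cv2.cvtColor(cv2.imread("pics/w2.png"),6); 
m=(im>205).astype(np.uint8); m[:, :235]=0; m[:,290:]=0; m[:100]=0;m[285:]=0
n,l,s,ce=cv2.connectedComponentsWithStats(m); k=1+np.argmax(s[1:,4]); print(s[k],ce[k])
ys,xs=np.where(l==k)
for y in (122,128,140,170,200,230,250,260,264,268): 
    q=xs[ys==y]; print(y,(q.min(),q.max()) if len(q) else None, im[y,250:276].tolist() if y in(140,250) else "")
```

```text
[ 255  131   12  135 1167] [259.83 195.14]
122 None 
128 None 
140 (np.int64(257), np.int64(266)) [193, 191, 189, 187, 185, 185, 198, 225, 239, 243, 244, 243, 243, 241, 240, 233, 217, 176, 130, 99, 90, 90, 91, 90, 89, 93]
170 (np.int64(257), np.int64(265)) 
200 (np.int64(256), np.int64(263)) 
230 (np.int64(255), np.int64(262)) 
250 (np.int64(255), np.int64(262)) [64, 70, 106, 157, 202, 226, 236, 239, 238, 236, 233, 227, 209, 170, 126, 90, 70, 64, 63, 65, 66, 68, 68, 63, 60, 61]
260 (np.int64(255), np.int64(261)) 
264 (np.int64(255), np.int64(261)) 
268 None
```

Run:
```python
from h import *
np.set_printoptions(precision=4,suppress=True)
d=cam("wrist"); c=KRt(d)
T=dict(DP,a=(0,-125,122),b=(0,-16,122))
o=[(c,"a",np.array([262.1,130.5]),0),(c,"b",np.array([258,266]),0)]
o2=o*3+[(c,k,np.array(v),0) for k,v in dict(knuckle_lower=(254.6,227.1),knuckle_upper=(258.9,263),door_grip=(260.4,202.5),door_edge=(261.1,127.5)).items()]
for ob in (o,o2):
    p,r,cov=fit(ob,T,doorT,[493,-104,33,.07]); print(p,r.round(1).tolist())
r,t=doorT(p); Q=toolq(r.apply([-1,0,0]),r.apply([0,0,-1]))
for b in (60,0): g=r.apply([0,-68,110+b])+t; print(g,inc(g,Q))
```

```text
[ 495.2491 -105.2431   30.0508    0.0707] [[0.0, -0.0], [0.0, -0.0]]
[ 494.5863 -104.5983   30.226     0.0757] [[-0.1, 0.6], [0.5, 0.7], [-0.1, 0.6], [0.5, 0.7], [-0.1, 0.6], [0.5, 0.7], [2.8, -2.8], [-1.1, -1.7], [-0.6, -0.6], [-0.5, -2.5]]
[ 420.1502 -178.4423  180.3271] (array([-0.0009,  0.0021,  0.0326]), array([-0.02,  0.65,  1.22]))
[ 448.2378 -176.3109  127.3502] (array([-0.0002,  0.0021,  0.0926]), array([-0.02,  0.65,  1.22]))
```

Call:
servo_tool(increments=[[1,-0.001,0.002,0.03,0,0.6,1.2],[1,0,0.002,0.06,0,0.6,1.2],[1,0,0.002,0.08,0,0.6,1.2],[1,0,0.002,0.09,0,0.6,1.2],[1,0,0.002,0.09,0,0.6,1.2]])

```text
clock: 6.2
position: [446.9, -176.8, 129.2]
ee_rot: [0.712, -0.66, 0.164, -0.177]
contact_force: [-0.6, 0.4, 0.5]
gripper_width: 85.1
grasp_force: 0.0
```

Run:
```python
from h import *
d=cam("wrist"); cv2.imwrite("pics/w3.png",d["color"][:,:,::-1])
print(arm.read_state()["contact_force"])
```

```text
[0.1859971  0.05825772 0.93190398]
```

View pics/w3.png

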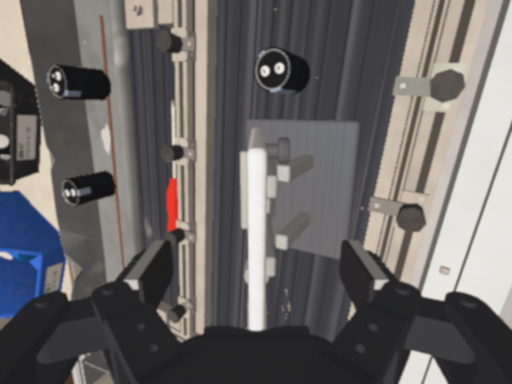

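The white top edge runs upright at columns 250–266, midway between the fingers at about 172 and 342, so I close.

Call:
servo_tool(increments=[[0,0,0,0,0,0,0],[0,0,0,0,0,0,0],[0,0,0,0,0,0,0],[0,0,0,0,0,0,0],[0,0,0,0,0,0,0],[0,0,0,0,0,0,0],[0,0,0,0,0,0,0],[0,0,0,0,0,0,0]])

```text
clock: 7.25
position: [446.3, -176.9, 129.8]
ee_rot: [0.712, -0.66, 0.164, -0.178]
contact_force: [-4.4, 0.6, 6.4]
gripper_width: 7.2
grasp_force: 59.1
```

Call:
servo_tool(increments=[[0,0,0,-0.008,0,0,0],[0,0,0,-0.02,0,0,0],[0,0,0,-0.035,0,0,0],[0,0,0,-0.055,0,0,0],[0,0,0,-0.075,0,0,0],[0,0,0,-0.095,0,0,0],[0,0,0,-0.12,0,0,0],[0,0,0,-0.145,0,0,0],[0,0,0,-0.17,0,0,0],[0,0,0,-0.19,0,0,0],[0,0,0,-0.2,0,0,0],[0,0,0,-0.2,0,0,0]])

```text
clock: 8.75
position: [352.3, -184.0, 306.4]
ee_rot: [0.711, -0.66, 0.165, -0.178]
contact_force: [0.7, -0.0, -4.1]
gripper_width: 6.8
grasp_force: 58.9
```

```bash
cat > to.py <<'E'
from h import *
import sys
np.set_printoptions(precision=4,suppress=True)
# TCP x y z, door yaw -> increments
x,y,z,yaw=map(float,sys.argv[1:5]); r=R.from_euler("z",yaw)
print(inc([x,y,z],toolq(r.apply([-1,0,0]),[0,0,-1])))
E
python3 to.py 360 230 330 -0.8
```

```text
(array([-0.4123, -0.0453, -0.0023]), array([-26.21,  12.31,  49.12]))
```

Call:
servo_tool(increments=[[0,-0.02,-0.002,-0.002,-3,1,5],[0,-0.06,-0.007,-0.002,-6,2,10],[0,-0.1,-0.012,-0.002,-9,4,15],[0,-0.14,-0.016,-0.002,-12,5,21],[0,-0.18,-0.02,-0.002,-14,6,26],[0,-0.22,-0.025,-0.002,-17,8,32],[0,-0.27,-0.03,-0.002,-20,9,38],[0,-0.31,-0.035,-0.002,-23,10.5,43],[0,-0.35,-0.039,-0.002,-25,11.7,47],[0,-0.39,-0.043,-0.002,-26.2,12.3,49.1],[0,-0.412,-0.045,-0.002,-26.2,12.3,49.1],[0,-0.412,-0.045,-0.002,-26.2,12.3,49.1]])

```text
clock: 10.25
position: [360.3, 230.7, 328.3]
ee_rot: [-0.377, 0.926, -0.001, -0.001]
contact_force: [0.1, 0.0, -3.2]
gripper_width: 7.4
grasp_force: 58.8
```

```bash
cat > mg.py <<'E'
from h import *
import sys
np.set_printoptions(precision=3,suppress=True)
go=spots("wrist",GP,.35)
d=cam("wrist"); cv2.imwrite(sys.argv[1],d["color"][:,:,::-1])
s=arm.read_state();print(s["position"],s["joints"],s["clock"],R.from_quat(s["ee_rot"]).as_matrix().tolist())
p,rr,cov=fit(go,GP,guardT,[491,270,0.0]); print(p,np.sqrt(np.diag(cov)))
for o,e in zip(go,rr): print(o[3],o[1],o[2],e)
E
python3 mg.py pics/w4.png
```

```text
[360.371 228.925 329.545] [ 0.949 -0.017 -0.297 -0.    -1.29  -1.749] 10.6 [[-0.7173591736749823, -0.696703534995242, -1.6415846653977515e-05], [-0.6967035085278908, 0.717359139506254, 0.0002935502921155331], [-0.00019274146858581394, 0.0002220179729433305, -0.999999956779372]]
[488.346 273.757   0.076] [1.065 0.997 0.018]
wrist guard [220.8 227.3] [ 1.98  -1.778]
wrist pin_upper [243.5 301.5] [-1.605 -0.068]
wrist strike [164.  231.5] [0.271 1.101]
```

View pics/w4.png

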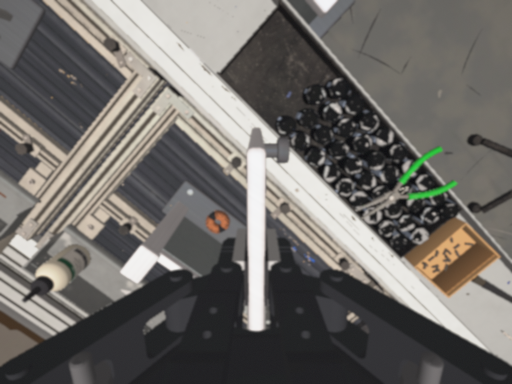

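```bash
python3 to.py 425 360 365 0.05
```

```text
(array([-0.1377,  0.049 , -0.0354]), array([  0.01,   0.02, -48.7 ]))
```

Call:
servo_tool(increments=[[0,-0.01,0.004,-0.02,0,0,-6],[0,-0.03,0.01,-0.035,0,0,-14],[0,-0.06,0.02,-0.035,0,0,-24],[0,-0.09,0.03,-0.035,0,0,-34],[0,-0.12,0.045,-0.035,0,0,-44],[0,-0.138,0.049,-0.035,0,0,-48.7],[0,-0.138,0.049,-0.035,0,0,-48.7],[0,-0.138,0.049,-0.035,0,0,-48.7]])

```text
clock: 11.6
position: [425.0, 360.2, 364.3]
ee_rot: [0.724, -0.689, -0.0, 0.0]
contact_force: [0.2, -0.5, -2.2]
gripper_width: 7.1
grasp_force: 58.9
```

```bash
python3 mg.py pics/w5.png
```

```text
[425.06  360.732 364.681] [ 0.994  0.21   0.045 -0.    -1.405 -0.944] 11.95 [[0.05045786033644682, -0.9987261897225643, -4.788022622499849e-05], [-0.9987260865172984, -0.05045787692194749, 0.0004547157039508412], [-0.00045655241697569317, 2.4875249476515016e-05, -0.9999998954705508]]
[489.02  273.16    0.058] [0.715 0.739 0.012]
wrist guard [218.8  96.8] [ 0.976 -0.696]
wrist pin_lower [215.1 132.1] [0.431 0.01 ]
wrist pin_lower [195.5 185.2] [ 20.031 -53.09 ]
wrist pin_upper [206.5 136.2] [-1.212  2.228]
wrist strike [202.8  23.6] [-0.262 -0.741]
```

View pics/w5.png

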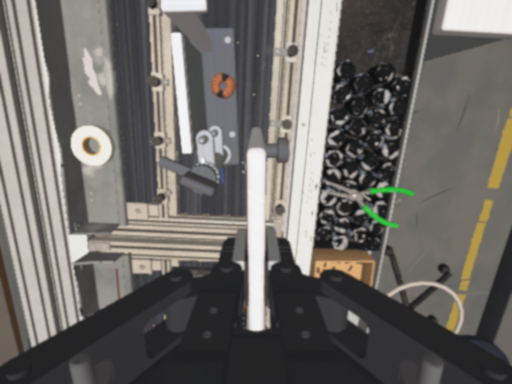

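Run:
```python
from h import *
np.set_printoptions(precision=1,suppress=True)
d=cam("wrist");c=KRt(d);r,t=guardT([489,273.2,.058])
P={"pl":(0,52,70),"plt":(0,52,89),"pu":(0,52,157),"put":(0,52,176),"cg":(0,92,219),"ins1":(35,105,10),"b1":(-35,105,10),"b2":(-35,-105,10),"b3":(35,-105,10),"lip":(-19,-64,196)}
im=d["color"][:,:,::-1].copy(); x0,y0,f=140,0,4; im=cv2.resize(im[y0:200,x0:290],None,fx=f,fy=f,interpolation=cv2.INTER_CUBIC)[:800]
im=im[:600] if 0 else im
for k,v in P.items():
    u=proj(c,r.apply(v)+t)[0]; print(k,u); q=tuple(int(a) for a in ((u-[x0,y0]+.5)*f)); cv2.drawMarker(im,q,(0,0,255),0,10,1)
cv2.imwrite("pics/w5c.png",im[200:800])
```

```text
pl [215.7 131.6]
plt [213.9 132.7]
pu [205.5 137.8]
put [202.5 139.6]
cg [197.2 185.4]
ins1 [201.5 160.5]
b1 [242.5 160.2]
b2 [239.4  21. ]
b3 [192.6  21.4]
lip [211.5  12.6]
```

View pics/w5c.png

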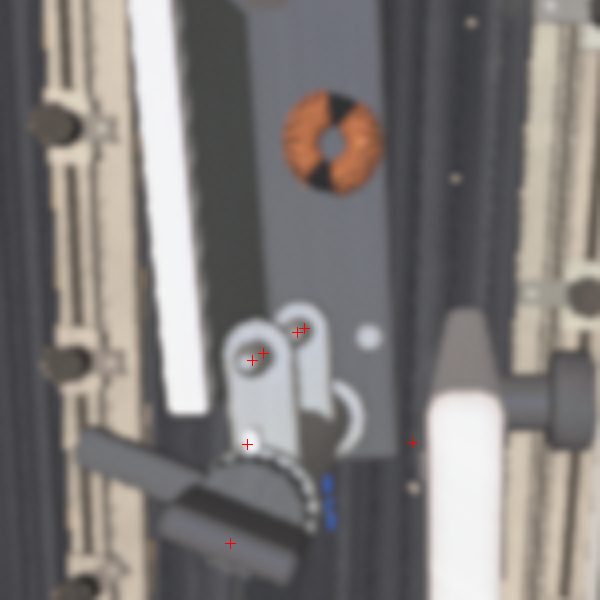

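Run:
```python
from h import *
np.set_printoptions(precision=1,suppress=True)
d=cam("wrist");c=KRt(d);s=arm.read_state();T=R.from_quat(s["ee_rot"]);t=np.array(s["position"])
for P in [(57,y,z) for y in(-4,4) for z in (-12,110)]+[(44,22,70)]: print(P,proj(c,T.apply(P)+t)[0])
im=cv2.cvtColor(cv2.imread("pics/w5.png"),6)
print("col257",[(r,int(im[r,257])) for r in range(120,160)])
for r in (132,136,140,150,200): print(r,im[r,242:272].tolist())
# guard line slopes
r_,t_=guardT([489,273.2,.058])
for th in (.058,.07,.085):
    r_,t_=guardT([489,273.2,th])
    for nm,X,z in (("base",-31,10),("rail",12,190)):
        a=proj(c,r_.apply([(X,90,z),(X,-40,z)])+t_); print(th,nm,a.tolist(),(a[0,0]-a[1,0])/(a[0,1]-a[1,1]))
```

```text
(57, -4, -12) [247.7 148.4]
(57, -4, 110) [251.9 127.4]
(57, 4, -12) [268.  148.3]
(57, 4, 110) [261.8 127.4]
(44, 22, 70) [289.2 150.7]
col257 [(120, 75), (121, 75), (122, 75), (123, 75), (124, 73), (125, 75), (126, 87), (127, 109), (128, 125), (129, 131), (130, 131), (131, 132), (132, 132), (133, 131), (134, 131), (135, 131), (136, 131), (137, 131), (138, 130), (139, 131), (140, 130), (141, 130), (142, 131), (143, 131), (144, 130), (145, 130), (146, 137), (147, 165), (148, 201), (149, 224), (150, 232), (151, 236), (152, 239), (153, 242), (154, 243), (155, 244), (156, 244), (157, 244), (158, 244), (159, 244)]
132 [64, 70, 80, 87, 87, 86, 83, 81, 91, 111, 126, 131, 132, 132, 132, 132, 131, 129, 121, 106, 87, 78, 78, 80, 80, 97, 136, 170, 186, 190]
136 [66, 72, 81, 85, 87, 86, 85, 92, 112, 126, 130, 131, 131, 131, 131, 131, 130, 129, 127, 119, 104, 88, 80, 80, 80, 98, 138, 172, 188, 191]
140 [65, 72, 82, 89, 93, 94, 98, 112, 124, 130, 131, 131, 131, 130, 130, 130, 130, 129, 128, 125, 118, 103, 87, 80, 79, 99, 141, 173, 187, 189]
150 [68, 80, 85, 88, 103, 143, 186, 215, 225, 230, 233, 
[... 226 characters left out ...]
207, 197, 173, 152]
0.058 base [[239.96647981343617, 151.41948833077893], [237.9037583376912, 68.09574796909652]] 0.02475550745551445
0.058 rail [[191.2869849255883, 176.6210658226741], [181.2202716431079, 43.54624422679299]] 0.07564701693195423
0.07 base [[240.59905419596848, 151.19004866865825], [237.58796289665912, 67.84219096262133]] 0.036126798962599634
0.07 rail [[192.29486735305878, 176.73631443109903], [180.7298334447184, 43.722072739297566]] 0.0869458319744209
0.085 base [[241.38607428193382, 150.89239412571754], [237.1891924249769, 67.5308031527109]] 0.050345510539930804
0.085 rail [[193.5552037150403, 176.8638980703639], [180.12038799082217, 43.95113989102185]] 0.10107995581650826
```

```bash
python3 to.py 387.7 215.2 215 -0.736
```

```text
(array([0.1436, 0.0447, 0.1495]), array([ 0.02,  0.01, 45.07]))
```

Call:
servo_tool(increments=[[0,0.02,0.01,0,0,0,6],[0,0.05,0.02,0,0,0,15],[0,0.08,0.03,0,0,0,25],[0,0.115,0.04,0.01,0,0,35],[0,0.135,0.0447,0.03,0,0,42],[0,0.1436,0.0447,0.06,0,0,45.1],[0,0.1436,0.0447,0.095,0,0,45.1],[0,0.1436,0.0447,0.125,0,0,45.1],[0,0.1436,0.0447,0.142,0,0,45.1],[0,0.1436,0.0447,0.149,0,0,45.1],[0,0.1436,0.0447,0.1495,0,0,45.1]])

```text
clock: 13.42
position: [388.0, 215.5, 215.1]
ee_rot: [-0.405, 0.914, -0.0, -0.0]
contact_force: [0.1, 0.2, -2.6]
gripper_width: 7.0
grasp_force: 58.8
```

```bash
python3 to.py 441.4 274.6 215 -0.736
python3 - <<'E'
from h import *
for n in ("scene","top"):
    d=cam(n); cv2.imwrite(f"pics/{n}1.png",d["color"][:,:,::-1])
E
```

```text
(array([-0.0797,  0.0001,  0.0001]), array([-0.  , -0.01, -0.01]))
```

Now the approach along the door's +y (tool −x).

Call:
servo_tool(increments=[[0,-0.015,0,0,0,0,0],[0,-0.035,0,0,0,0,0],[0,-0.05,0,0,0,0,0],[0,-0.065,0,0,0,0,0],[0,-0.075,0,0,0,0,0],[0,-0.08,0,0,0,0,0],[0,-0.08,0,0,0,0,0],[0,-0.08,0,0,0,0,0]])

```text
clock: 14.52
position: [441.2, 274.3, 214.8]
ee_rot: [-0.405, 0.914, 0.0, -0.0]
contact_force: [-0.9, -0.3, -3.0]
gripper_width: 7.1
grasp_force: 58.9
```

Run:
```python
from h import *
np.set_printoptions(precision=1,suppress=True)
s=arm.read_state();T=R.from_quat(s["ee_rot"]);t=np.array(s["position"])
r_,g=guardT([0,0,.064]); print(t)
ims=[]
for n in ("scene","top"):
    d=cam(n);c=KRt(d)
    for nm in ("knuckle_upper","pin_upper"): print(n,nm,[(np.round(x["centre"],1).tolist(),round(x["p"],2)) for x in arm.spot_point(n,nm)[:2]])
    kn=proj(c,T.apply([(-68,0,110-87-20),(-68,0,110)])+t); pu=proj(c,[[487,325,157],[487,325,70]]); print(n,"knuckle top/foot",kn.tolist(),"pins",pu.tolist())
    u=pu[0].astype(int); w=(45,35) ; im=d["color"][u[1]-35:u[1]+35,u[0]-50:u[0]+50,::-1]
    ims.append(cv2.resize(im,None,fx=5.5,fy=5.5,interpolation=cv2.INTER_CUBIC)[:300] if 0 else cv2.resize(im,(400,280),interpolation=cv2.INTER_CUBIC))
    print("crop origin",u-[50,35])
cv2.imwrite("pics/ap.png",np.hstack(ims))
```

```text
[441.2 274.3 214.8]
scene knuckle_upper [([166.6, 149.1], 0.64), ([157.5, 151.3], 0.16)]
scene pin_upper [([167.9, 157.1], 0.97)]
scene knuckle top/foot [[164.47303881201347, 141.54885274138388], [168.52842966330746, 173.37763597648535]] pins [[166.5974032087339, 158.20341904958022], [169.76015523103118, 182.90335972048368]]
crop origin [116 123]
top knuckle_upper [([358.7, 204.9], 0.33)]
top pin_upper [([167.3, 206.5], 0.7), ([183.3, 224.9], 0.4)]
top knuckle top/foot [[165.43638628415815, 207.0203022313576], [172.502187420017, 207.73696595343932]] pins [[169.0638580573609, 207.34113134036028], [174.43721143693878, 207.86987805512854]]
crop origin [119 172]
```

View pics/ap.png

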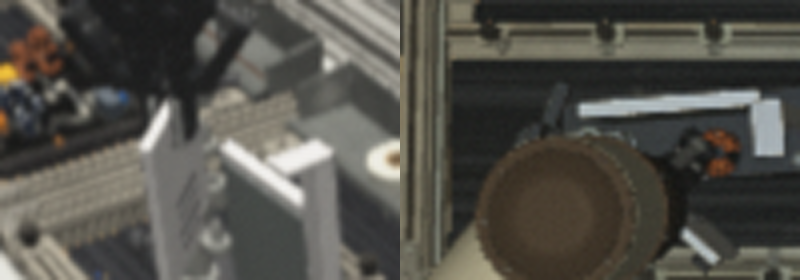

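Call:
servo_tool(increments=[[0,0,0,0.004,0,0,0],[0,0,0,0.008,0,0,0],[0,0,0,0.012,0,0,0],[0,0,0,0.015,0,0,0],[0,0,0,0.018,0,0,0],[0,0,0,0.02,0,0,0],[0,0,0,0.02,0,0,0]])

```text
clock: 15.7
position: [441.5, 274.6, 194.7]
ee_rot: [-0.405, 0.914, -0.0, -0.0]
contact_force: [-0.6, -1.2, -2.6]
gripper_width: 7.1
grasp_force: 58.9
```

Call:
servo_tool(increments=[[0,0,0,0.002,0,0,0],[0,0,0,0.004,0,0,0],[0,0,0,0.006,0,0,0],[0,0,0,0.008,0,0,0],[0,0,0,0.008,0,0,0]])

```text
clock: 16.32
position: [441.4, 274.5, 186.5]
ee_rot: [-0.405, 0.914, -0.0, -0.0]
contact_force: [0.9, -0.8, -3.1]
gripper_width: 7.1
grasp_force: 58.9
```

Call:
servo_tool(increments=[[0,0,0,0.002,0,0,0],[0,0,0,0.003,0,0,0],[0,0,0,0.004,0,0,0],[0,0,0,0.005,0,0,0],[0,0,0,0.006,0,0,0],[0,0,0,0.006,0,0,0]])

```text
clock: 17.08
position: [441.6, 274.7, 180.9]
ee_rot: [-0.405, 0.914, 0.0, -0.0]
contact_force: [-0.7, -0.5, -2.5]
gripper_width: 6.7
grasp_force: 59.0
```

Call:
servo_tool(increments=[[0,0,0,0.001,0,0,0],[0,0,0,0.002,0,0,0],[0,0,0,0.002,0,0,0]])

```text
clock: 17.45
position: [441.7, 274.5, 180.5]
ee_rot: [-0.406, 0.914, -0.0, 0.0]
contact_force: [-3.4, -2.8, 6.2]
gripper_width: 7.3
grasp_force: 60.4
```

Call:
servo_tool(increments=[[0,0,0,-0.001,0,0,0],[0,-0.0003,-0.0059,-0.001,0,0,-5],[0,-0.001,-0.0118,-0.001,0,0,-10],[0,-0.0023,-0.0176,-0.001,0,0,-15],[0,-0.0041,-0.0233,-0.001,0,0,-20],[0,-0.0041,-0.0233,-0.001,0,0,-20],[0,-0.0041,-0.0233,-0.001,0,0,-20]])

```text
clock: 18.32
position: [462.1, 262.7, 180.3]
ee_rot: [-0.557, 0.83, 0.0, 0.001]
contact_force: [1.1, 0.4, 1.8]
gripper_width: 7.3
grasp_force: 59.7
```

Call:
servo_tool(increments=[[0.25,0,0,0,0,0,0],[0.25,0,0,0,0,0,0],[0.25,0,0,0,0,0,0],[0.25,0,0,-0.02,0,0,0],[0.25,0,0,-0.045,0,0,0],[0.25,0,0,-0.07,0,0,0],[0,0,0,-0.09,0,0,0],[0,0,0,-0.09,0,0,0]])

```text
clock: 19.32
position: [462.1, 262.5, 271.2]
ee_rot: [-0.558, 0.83, 0.0, 0.002]
contact_force: [-0.4, -0.2, 0.3]
gripper_width: 0.3
grasp_force: 0.0
```

```bash
cat > hd.py <<'E'
from h import *
import sys
np.set_printoptions(precision=2,suppress=True)
s=arm.read_state(); print(s["position"],s["clock"],s["gripper_width"],s["joints"])
do=[]
for n in sys.argv[2:]: do+=spots(n,DP,.3)
for n in sys.argv[2:3]:
    d=cam(n); cv2.imwrite(sys.argv[1],d["color"][:,:,::-1])
f=lambda p:(R.from_euler("z",p[0]),np.array([487,325,70.]))
p,r,c=fit(do,DP,f,[-.4]); print("door yaw",p,np.sqrt(c))
for o,e in zip(do,r): print(o[3],o[1],o[2],e)
E
python3 hd.py pics/w6.png wrist scene
```

```text
[462.07 262.45 271.19] 19.325 0.28162872006105705 [ 0.82  0.21 -0.19  0.   -1.17 -1.21]
door yaw [-0.36] [[0.01]]
wrist knuckle_lower [253.2 225.5] [3.45 0.06]
wrist knuckle_upper [199.9 139.7] [ 57.03 122.81]
wrist door_grip [257.  201.3] [-1.97  0.6 ]
wrist door_edge [253.2 124.1] [0.36 0.68]
scene knuckle_lower [170.  181.1] [-0.24  1.8 ]
scene knuckle_upper [167.1 157.3] [-0.5  0.9]
scene door_grip [167.2 164.1] [ 1.33 -0.91]
scene door_edge [175.6 192.2] [-2.6  -2.89]
scene door_edge [180.8 208.2] [ -7.8  -18.89]
```

View pics/w6.png

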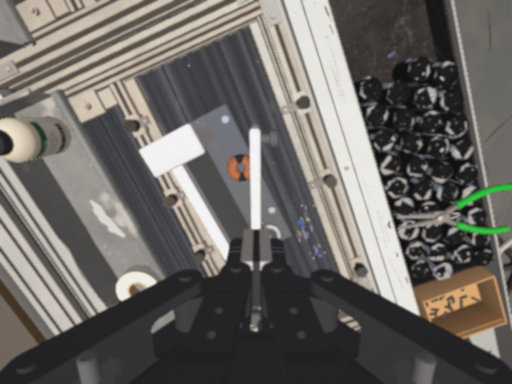

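The door hangs on the hinge at about 0.45 rad open, with its top edge at columns 249–262 and rows 130–230. The lip plate is at (172,150). Next I go to the front of the panel and push it shut with closed fingers.

Call:
servo_tool(increments=[[0,0.012,0.04,0,0,0,0],[0,0.012,0.04,0,0,0,0],[0,0.012,0.04,0.05,0,0,0],[0,0.012,0.04,0.09,0,0,0],[0,0.012,0.04,0.101,0,0,0],[0,0.012,0.04,0.101,0,0,0],[0,0.012,0.025,0.101,0,0,0],[0,0.012,0.019,0.101,0,0,0],[0,0.012,0.019,0.101,0,0,0]])

```text
clock: 21.0
position: [440.3, 258.0, 169.5]
ee_rot: [-0.557, 0.83, 0.0, 0.001]
contact_force: [0.1, -0.7, 0.7]
gripper_width: -0.0
grasp_force: 0.0
```

Call:
servo_tool(increments=[[0,0.0008,-0.0043,0,0,0,-3],[0,0.0015,-0.0085,0,0,0,-6],[0,0.0019,-0.0128,0,0,0,-9],[0,0.0022,-0.017,0,0,0,-12],[0,0.0022,-0.0215,0,0,0,-15],[0,0.002,-0.0256,0,0,0,-18],[0,0.0016,-0.0285,0,0,0,-20],[0,0.0013,-0.0313,0,0,0,-22],[0,0.0013,-0.0313,0,0,0,-22]])

```text
clock: 22.12
position: [468.2, 245.2, 169.4]
ee_rot: [-0.706, 0.708, 0.0, 0.0]
contact_force: [-0.0, 0.8, 1.7]
gripper_width: 0.0
grasp_force: 0.7
```

```bash
python3 hd.py pics/w7.png wrist scene
```

```text
[468.19 245.23 169.36] 22.125 0.022609132130122354 [ 0.79  0.3  -0.34 -0.   -0.93 -0.79]
door yaw [0.03] [[0.]]
wrist door_edge [218.4 158.5] [ 0.22 -1.67]
scene knuckle_lower [169.2 178.8] [0.56 4.1 ]
scene knuckle_upper [165.5 159.5] [ 1.1 -1.3]
scene knuckle_upper [175.4 162.2] [-8.8 -4. ]
scene door_grip [174.  161.8] [ 3.72 -0.8 ]
scene door_edge [190.1 186.2] [-0.18 -1.38]
scene door_edge [165.7 159.5] [24.22 25.32]
```

View pics/w7.png

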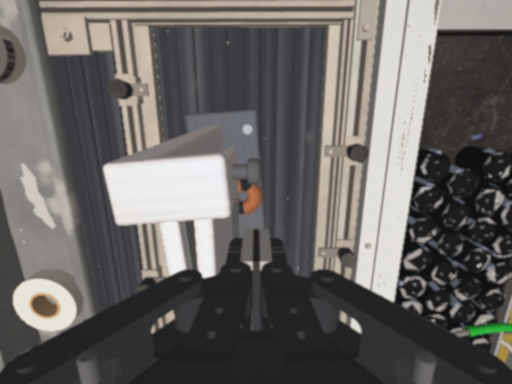

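Call:
servo_tool(increments=[[0,0.0006,-0.0028,0,0,0,-2],[0,0.001,-0.0042,0,0,0,-3],[0,0.0011,-0.0053,0,0,0,-3.8],[0,0.0011,-0.0053,0,0,0,-3.8]])

```text
clock: 23.18
position: [473.2, 244.1, 169.0]
ee_rot: [0.729, -0.684, -0.0, 0.0]
contact_force: [-1.4, 1.5, 4.2]
gripper_width: 0.2
grasp_force: 2.5
```

Keep going a little until the stop is felt.

Call:
servo_tool(increments=[[0,0,-0.001,0,0,0,0],[0,0,-0.002,0,0,0,0],[0,0,-0.003,0,0,0,0],[0,0,-0.003,0,0,0,0],[0,0,-0.003,0,0,0,0]])

```text
clock: 23.8
position: [473.5, 244.0, 168.9]
ee_rot: [0.729, -0.684, -0.002, 0.002]
contact_force: [-10.9, 3.4, 10.6]
gripper_width: -0.2
grasp_force: 7.0
```

Call:
servo_tool(increments=[[0,0,0.01,0,0,0,0],[0,0,0.03,0,0,0,0],[0,0,0.04,-0.03,0,0,0],[0,0,0.04,-0.08,0,0,0],[0,0,0.04,-0.13,0,0,0],[0.9,-0.05,0.02,-0.13,0,0,0],[0.9,-0.1,0.01,-0.13,0,0,0],[0.9,-0.14,0.005,-0.13,0,0,0],[0.9,-0.166,0.005,-0.13,0,0,0],[0.9,-0.166,0.005,-0.13,0,0,0],[0.9,-0.166,0.005,-0.13,0,0,0]])

```text
clock: 25.18
position: [460.4, 408.7, 297.8]
ee_rot: [0.729, -0.685, -0.0, 0.001]
contact_force: [-0.0, 0.7, -0.4]
gripper_width: 77.0
grasp_force: 0.0
```

```bash
python3 hd.py pics/w8.png wrist scene
python3 - <<'E'
from h import *
d=cam("wrist"); c=KRt(d); s=arm.read_state(); print(R.from_quat(s["ee_rot"]).as_matrix().round(3).tolist())
print(proj(c,[[484.4,364.9,219],[487,325,177]]).tolist())
for t in ("collar_grip","tongue_tip"): print(t,arm.spot_point("wrist",t)[:2])
E
```

```text
[460.43 408.68 297.82] 25.175 76.99414489078217 [ 0.99  0.34  0.06 -0.   -1.3  -0.93]
door yaw [-0.02] [[0.05]]
wrist knuckle_lower [236.4 100. ] [ 1.91 -3.44]
wrist knuckle_lower [224.9 144.9] [ 13.41 -48.34]
wrist knuckle_upper [232.6  92.1] [-0.    0.79]
scene knuckle_lower [172.4 181.6] [-2.64  1.3 ]
scene knuckle_upper [167.3 157.8] [-0.7  0.4]
scene door_grip [173.4 163.2] [ 3.43 -1.89]
scene door_edge [190.5 186.6] [-2.21 -1.15]
[[0.063, -0.998, -0.0], [-0.998, -0.063, 0.0], [-0.0, 0.0, -1.0]]
[[227.99060695105203, 146.12347609278382], [231.2748945662113, 90.31609039595476]]
collar_grip [{'centre': [226.9, 144.9], 'p': 0.91}]
tongue_tip [{'centre': [172.0, 116.6], 'p': 0.63}]
```

View pics/w8.png

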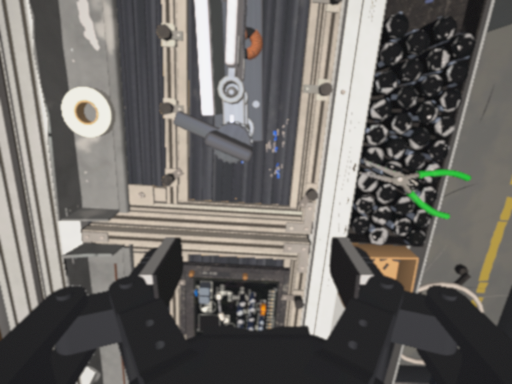

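Run:
```python
from h import *
np.set_printoptions(precision=3,suppress=True)
im=cv2.cvtColor(cv2.imread("pics/w8.png"),6); d=cam("wrist"); c=KRt(d)
def runs(r):
    x=np.where(im[r,185:260]>190)[0]+185; g=np.split(x,np.where(np.diff(x)>1)[0]+1); return [(int(a[0]),int(a[-1])) for a in g if len(a)>2]
for r in range(0,116,10): print(r,runs(r))
for th in (-.1,0,.064):
    r=R.from_euler("z",th); print(th,proj(c,r.apply([(x,y,122) for y in (-16,-50,-90) for x in (-4,4)])+[487,325,70]).round(1).tolist())
e=cv2.Canny(im,60,150); 
s=im[105:165,165:260]; L=cv2.HoughLinesP(e[105:165,165:260],1,np.pi/360,18,minLineLength=18,maxLineGap=3)
for l in L[:,0]: print(l+[165,105,165,105])
```

```text
0 [(195, 207), (227, 236)]
10 [(195, 207), (227, 236)]
20 [(196, 208), (227, 236)]
30 [(196, 208), (226, 235)]
40 [(197, 209), (226, 235)]
50 [(198, 209), (226, 234)]
60 [(198, 210), (226, 234)]
70 [(199, 210), (229, 233)]
80 [(200, 211), (223, 226), (235, 238)]
90 [(200, 211), (219, 221), (240, 242)]
100 [(201, 212), (226, 235)]
110 [(202, 213), (225, 242)]
-0.1 [[237.8, 67.7], [227.2, 65.9], [244.5, 17.1], [233.5, 15.1], [253.4, -48.8], [241.7, -51.1]]
0 [[235.7, 66.9], [225.1, 66.2], [237.7, 15.6], [226.5, 14.8], [240.2, -51.3], [228.4, -52.2]]
0.064 [[234.3, 66.5], [223.7, 66.5], [233.2, 15.1], [222.0, 15.1], [231.7, -52.0], [219.9, -52.0]]
[189 116 213 127]
[175 142 175 164]
[209 131 244 148]
[247 110 250 141]
[215 130 241 141]
[172 133 172 164]
[228 121 253 126]
[185 129 187 154]
[233 121 253 125]
[231 141 251 151]
```

```bash
python3 to.py 445 230 298 0.064;python3 to.py 445 230 192 0.064
```

```text
(array([0.1781, 0.027 , 0.0008]), array([ 0.02, -0.  , -0.06]))
(array([0.1781, 0.027 , 0.1068]), array([ 0.02, -0.  , -0.06]))
```

Call:
servo_tool(increments=[[0,0.05,0.027,0,0,0,0],[0,0.1,0.027,0,0,0,0],[0,0.15,0.027,0,0,0,0],[0,0.178,0.027,0.02,0,0,0],[0,0.178,0.027,0.07,0,0,0],[0,0.178,0.027,0.1,0,0,0],[0,0.178,0.027,0.106,0,0,0],[0,0.178,0.02,0.106,0,0,0],[0,0.178,0.012,0.106,0,0,0],[0,0.178,0.006,0.106,0,0,0],[0,0.178,0,0.106,0,0,0],[0,0.178,0,0.106,0,0,0]])

```text
clock: 27.42
position: [472.4, 231.9, 192.9]
ee_rot: [0.729, -0.685, -0.0, 0.0]
contact_force: [0.6, 0.0, -0.1]
gripper_width: -0.0
grasp_force: 0.0
```

Call:
servo_tool(increments=[[0,0,-0.0015,0,0,0,0],[0,0,-0.003,0,0,0,0],[0,0,-0.0045,0,0,0,0],[0,0,-0.006,0,0,0,0],[0,0,-0.006,0,0,0,0]])

```text
clock: 28.05
position: [477.3, 232.0, 192.7]
ee_rot: [0.729, -0.685, -0.001, 0.001]
contact_force: [-4.4, 0.7, 2.5]
gripper_width: 0.0
grasp_force: 2.0
```

Call:
servo_tool(increments=[[0,0,-0.001,0,0,0,0],[0,0,-0.002,0,0,0,0],[0,0,-0.003,0,0,0,0],[0,0,-0.003,0,0,0,0]])

```text
clock: 28.55
position: [477.6, 232.0, 192.6]
ee_rot: [0.729, -0.685, -0.002, 0.003]
contact_force: [-13.4, 2.3, 6.7]
gripper_width: -0.0
grasp_force: 6.9
```

```bash
cat > sl.py <<'E'
from h import *
import sys
np.set_printoptions(precision=1,suppress=True)
d=cam("wrist"); c=KRt(d); cv2.imwrite(sys.argv[1],d["color"][:,:,::-1])
im=cv2.cvtColor(d["color"],cv2.COLOR_RGB2GRAY)
for r in range(0,300,12):
    x=np.where(im[r,120:262]>185)[0]+120; g=np.split(x,np.where(np.diff(x)>1)[0]+1); print(r,[(int(a[0]),int(a[-1])) for a in g if len(a)>3])
for th in (0,.03,.064,.09):
    r=R.from_euler("z",th); print(th,proj(c,r.apply([(x,y,122) for y in (-20,-60,-110) for x in (-4,4)])+[487,325,70]).round(1).tolist())
E
python3 sl.py pics/w9.png
```

```text
0 [(171, 191), (195, 257)]
12 [(120, 188)]
24 [(163, 187)]
36 []
48 [(124, 140), (163, 175)]
60 [(125, 141), (163, 175)]
72 [(164, 175)]
84 [(145, 148), (164, 175)]
96 []
108 [(154, 160), (167, 175)]
120 [(165, 176)]
132 [(166, 176)]
144 [(166, 176)]
156 [(166, 176)]
168 [(166, 177)]
180 [(167, 260)]
192 [(149, 162), (167, 261)]
204 [(168, 261)]
216 [(169, 261)]
228 [(169, 177), (185, 201), (214, 228)]
240 [(169, 177), (186, 202), (214, 228)]
252 [(169, 178), (187, 202), (215, 227)]
264 [(171, 178), (188, 203), (216, 224)]
276 []
288 []
0 [[240.0, 374.0], [225.9, 373.4], [243.5, 315.2], [228.3, 314.5], [248.6, 228.0], [231.9, 227.1]]
0.03 [[239.0, 373.8], [224.9, 373.6], [240.1, 314.9], [224.9, 314.6], [241.7, 227.5], [225.0, 227.1]]
0.064 [[237.8, 373.6], [223.7, 373.8], [236.2, 314.7], [221.0, 314.8], [233.9, 227.1], [217.1, 227.2]]
0.09 [[236.9, 373.5], [222.8, 373.9], [233.3, 314.6], [218.1, 315.0], [227.9, 227.0], [211.2, 227.5]]
```

View pics/w9.png

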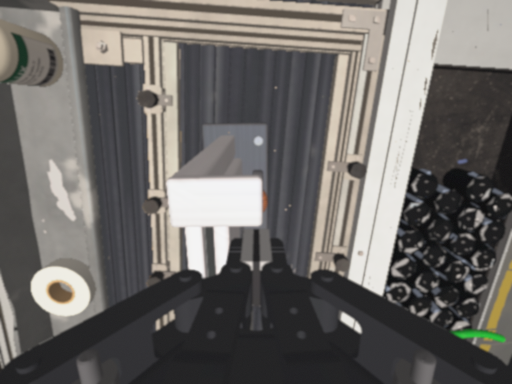

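The door is shut while pushed: its strip (214–228 at row 228) runs parallel to the rail (185–201). Last time it rebounded, so I withdraw slowly.

Call:
servo_tool(increments=[[0,0,0.0005,0,0,0,0],[0,0,0.001,0,0,0,0],[0,0,0.0015,0,0,0,0],[0,0,0.002,0,0,0,0],[0,0,0.0025,0,0,0,0],[0,0,0.003,0,0,0,0],[0,0,0.004,0,0,0,0],[0,0,0.005,0,0,0,0],[0,0,0.007,0,0,0,0],[0,0,0.01,0,0,0,0],[0,0,0.016,0,0,0,0],[0,0,0.024,0,0,0,0]])

```text
clock: 30.1
position: [456.5, 230.8, 192.8]
ee_rot: [0.729, -0.685, -0.0, 0.0]
contact_force: [-0.3, -0.6, -0.0]
gripper_width: -0.2
grasp_force: 0.0
```

```bash
python3 sl.py pics/w10.png | sed -n '/^2[0-9][0-9]/p;/^0/p'
```

```text
0 [(151, 156), (161, 168), (171, 241)]
204 [(120, 211)]
216 [(121, 211)]
228 [(151, 171), (178, 191)]
240 [(152, 172), (178, 192)]
252 [(152, 173), (179, 192)]
264 [(154, 175), (180, 193)]
276 [(160, 168)]
288 []
0 [[201.2, 373.7], [187.1, 373.0], [201.7, 315.1], [186.5, 314.3], [202.5, 228.0], [185.7, 227.1]]
0.03 [[200.1, 373.5], [186.0, 373.1], [198.3, 314.7], [183.1, 314.3], [195.5, 227.5], [178.8, 227.0]]
0.064 [[198.9, 373.3], [184.8, 373.3], [194.4, 314.5], [179.3, 314.5], [187.7, 227.1], [171.0, 227.2]]
0.09 [[198.0, 373.1], [183.9, 373.4], [191.4, 314.4], [176.3, 314.7], [181.7, 227.0], [165.0, 227.4]]
```

```bash
python3 to.py 485.2 364.6 290 1.19; python3 to.py 485.2 364.6 290 1.19|head -0
python3 - <<'E'
from h import *
s=arm.read_state(); print(s["position"])
E
```

```text
(array([-0.1319, -0.0379, -0.0972]), array([  0.06,   0.03, -64.57]))
[455.57674447 230.53576893 192.80838291]Exception ignored on flushing sys.stdout:
BrokenPipeError: [Errno 32] Broken pipe
```

Call:
servo_tool(increments=[[0,0,0,-0.05,0,0,0],[0.45,0,0,-0.097,0,0,0],[0.45,-0.04,-0.01,-0.097,0,0,-8],[0.45,-0.08,-0.02,-0.097,0,0,-18],[0.45,-0.11,-0.03,-0.097,0,0,-28],[0.45,-0.132,-0.038,-0.097,0,0,-38],[0.45,-0.132,-0.038,-0.097,0,0,-48],[0.45,-0.132,-0.038,-0.097,0,0,-58],[0.45,-0.132,-0.038,-0.097,0,0,-64.5],[0.45,-0.132,-0.038,-0.097,0,0,-64.5],[0.45,-0.132,-0.038,-0.097,0,0,-64.5]])

```text
clock: 31.52
position: [486.5, 365.0, 289.8]
ee_rot: [0.982, -0.191, -0.0, 0.0]
contact_force: [-0.2, -0.1, -0.0]
gripper_width: 38.3
grasp_force: 0.0
```

```bash
python3 to.py 485.2 364.6 215 1.19;python3 - <<'E'
from h import *
d=cam("wrist"); cv2.imwrite("pics/w11.png",d["color"][:,:,::-1]); c=KRt(d)
r=R.from_euler("z",.068)
def tip(q,l,z): a=-np.pi/2+1.31-q; return r.apply([np.cos(a)*l,np.sin(a)*l,z])+[485.2,364.6,0]
print({q:proj(c,[tip(q,50,184),tip(q,18,219)]).round(1).tolist() for q in (.1,.19,.28)})
print([(n,arm.spot_point("wrist",n)[:1]) for n in ("tongue_tip","collar_grip")])
E
```

```text
(array([-0.001 ,  0.0008,  0.0748]), array([ 0.01,  0.02, -0.16]))
{0.1: [[251.7, 139.1], [255.3, 189.4]], 0.19: [[257.3, 138.8], [257.6, 189.3]], 0.28: [[262.9, 139.1], [259.8, 189.4]]}
[('tongue_tip', [{'centre': [253.7, 139.6], 'p': 0.74}]), ('collar_grip', [{'centre': [255.2, 211.1], 'p': 0.92}])]
```

View pics/w11.png

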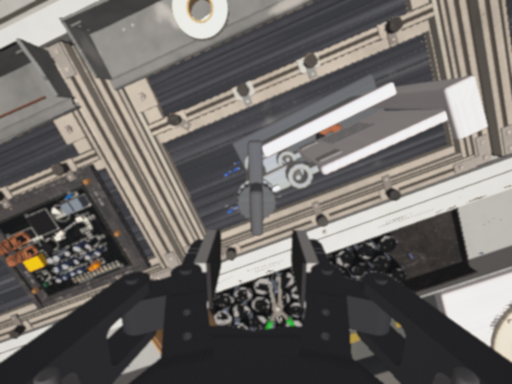

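The bar stands upright at columns 251–263, centred between the fingers (215–300). I descend, grip and turn.

Call:
servo_tool(increments=[[0.45,-0.001,0.001,0.04,0,0,0],[0.45,-0.001,0.001,0.065,0,0,0],[0.45,-0.001,0.001,0.074,0,0,0],[0.45,-0.001,0.001,0.074,0,0,0],[0,-0.001,0.001,0.074,0,0,0],[0,-0.001,0.001,0.074,0,0,0],[0,-0.001,0.001,0.074,0,0,0],[0,-0.001,0.001,0.074,0,0,0],[0,-0.001,0.001,0.074,0,0,0],[0,-0.001,0.001,0.074,0,0,0]])

```text
clock: 32.92
position: [485.9, 365.0, 217.3]
ee_rot: [0.982, -0.19, 0.001, -0.001]
contact_force: [-0.4, -0.2, 6.3]
gripper_width: 9.0
grasp_force: 61.5
```

Call:
servo_tool(increments=[[0,0,0,0,0,0,5],[0,0,0,0,0,0,11],[0,0,0,0,0,0,17],[0,0,0,0,0,0,23],[0,0,0,0,0,0,29],[0,0,0,0,0,0,35],[0,0,0,0,0,0,41],[0,0,0,0,0,0,47],[0,0,0,0,0,0,53],[0,0,0,0,0,0,59],[0,0,0,0,0,0,62],[0,0,0,0,0,0,62]])

```text
clock: 34.42
position: [484.2, 363.6, 217.3]
ee_rot: [0.744, -0.668, -0.0, 0.001]
contact_force: [-6.7, -2.5, 9.1]
gripper_width: 8.7
grasp_force: 62.1
```

```bash
python3 -c "
from h import *
s=arm.read_state();print(s['wrist_torque'],s['contact_force'],s['joint_efforts'],R.from_quat(s['ee_rot']).as_matrix()[:2,1])"
```

```text
[-0.57404565  1.67919157 -0.07052552] [-6.65419224 -2.46857722  9.07943369] [-1.03809547e+00 -3.24558198e+01  1.72177756e+01  3.97732347e+00
  1.52134370e+00 -9.78260825e-03] [-0.99433772 -0.10624348]
```

Call:
servo_tool(increments=[[0,0,0,0,0,0,1.5],[0,0,0,0,0,0,3],[0,0,0,0,0,0,4],[0,0,0,0,0,0,4]])

```text
clock: 34.92
position: [484.1, 363.6, 217.3]
ee_rot: [0.721, -0.693, 0.0, 0.002]
contact_force: [-5.4, -1.8, 9.3]
gripper_width: 8.7
grasp_force: 63.9
```

```bash
cat > t.py <<'E'
from h import *
s=arm.read_state();y=R.from_quat(s['ee_rot']).as_matrix()[:2,1];print(s['wrist_torque'],s['contact_force'],"door-like yaw",np.arctan2(-y[1],-y[0]))
E
python3 t.py
```

```text
[-0.64596334  1.71570032  0.7360235 ] [-5.4085991  -1.75846836  9.25756865] door-like yaw 0.03996771193550218
```

Torque rose to 0.74 N·m, so the collar is at its end stop. I release it and rise.

Call:
servo_tool(increments=[[0,0,0,0,0,0,-1],[0.45,0,0,0,0,0,-1],[0.45,0,0,0,0,0,-1],[0.45,0,0,0,0,0,-1],[0.45,0,0,-0.03,0,0,-1],[0.45,0,0,-0.07,0,0,-1],[0.45,-0.03,0.005,-0.1,0,0,-1],[0.45,-0.05,0.01,-0.11,0,0,-1],[0.45,-0.05,0.01,-0.11,0,0,-1],[0.45,-0.05,0.01,-0.11,0,0,-1]])

```text
clock: 36.17
position: [473.4, 413.6, 324.8]
ee_rot: [0.726, -0.688, -0.0, 0.001]
contact_force: [0.1, -0.6, 0.2]
gripper_width: 38.4
grasp_force: 0.0
```

Run:
```python
from h import *
np.set_printoptions(precision=1,suppress=True)
d=cam("wrist");c=KRt(d); im=d["color"]; cv2.imwrite("pics/w12.png",im[:,:,::-1]); g=cv2.cvtColor(im,cv2.COLOR_RGB2GRAY)
s=arm.read_state();print(s["position"],s["clock"])
for r in range(0,120,8):
    x=np.where(g[r,150:300]>185)[0]+150; q=np.split(x,np.where(np.diff(x)>1)[0]+1); print(r,[(int(a[0]),int(a[-1])) for a in q if len(a)>3])
for th in (0,.03,.068):
    r=R.from_euler("z",th); print(th,proj(c,r.apply([(x,y,122) for y in (-20,-60,-100) for x in (-4,4)])+[487.5,325,70]).tolist())
r=R.from_euler("z",.068)
print("rail",proj(c,r.apply([(x,y,192) for y in (-20,-100) for x in (12,)])+[487.5,325,0]).tolist())
for q in (1.2,1.31):
    a=-np.pi/2+1.31-q; print(q,proj(c,[r.apply([np.cos(a)*50,np.sin(a)*50,184])+[485.2,364.6,0],r.apply([np.cos(a)*18,np.sin(a)*18,219])+[485.2,364.6,0],[485.2,364.6,219]]).tolist())
print(arm.spot_point("wrist","tongue_tip")[:1])
```

```text
[473.4 413.4 324.8] 36.225
0 [(190, 197), (211, 222), (240, 248)]
8 [(191, 197), (211, 223), (240, 248)]
16 [(191, 197), (212, 223), (240, 248)]
24 [(190, 197), (212, 223), (240, 248)]
32 [(192, 197), (213, 224), (240, 248)]
40 [(213, 224), (241, 248)]
48 [(192, 197), (214, 224), (241, 248)]
56 [(191, 197), (214, 225), (241, 248)]
64 [(190, 197), (215, 225), (243, 246)]
72 [(192, 197), (215, 226), (244, 247)]
80 [(192, 197), (216, 226)]
88 [(191, 197), (216, 226)]
96 [(192, 197), (216, 227)]
104 [(217, 227)]
112 [(182, 188), (193, 197)]
0 [[251.41564299694653, 62.21654819417238], [241.8175551747844, 61.66696838832127], [253.82966766964392, 7.406915375232257], [243.74983290110097, 6.797826526159926], [256.49945307742456, -53.20968045363875], [245.88695655387974, -53.88813972199002]]
0.03 [[250.70038633263843, 62.030413790139804], [241.09371887473057, 61.79429060662413], [251.56642860461358, 7.135946042040486], [241.47582801430494, 6.872621152477758], [252.5243739490968, -53.583838105731644], [241.8984978898082, -53.8789620639738]]
0.068 [[249.7874090077803, 61.8281888669172], [240.18317704819378, 61.989423349551174], [248.69030804050897, 6.904174239317075], [238.60206047235914, 7.079269921733089], [247.47671757549443, -53.85163807042666], [236.8530803788348, -53.66056845920304]]
rail [[230.58085390221453, 62.15062578729313], [226.23177873936152, -53.46954085374406]]
1.2 [[238.8496122975626, 75.91763069262996], [242.15653879243504, 114.67314949829412], [245.27806347288274, 137.76226946241889]]
1.31 [[245.14942760905134, 75.43913724927845], [244.6747909483916, 114.48831103976309], [245.27806347288274, 137.76226946241889]]
[{'centre': [244.5, 74.9], 'p': 0.73}]
```

View pics/w12.png

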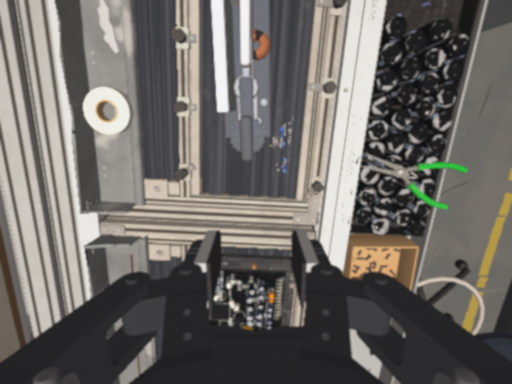

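The tongue lies over the upper knuckle (tip at 245,75, as predicted for locked). The door strip is nearly parallel to the rail, its free edge within about 4 mm of shut, so I hand in.

```bash
python3 -c "
from bench import arm
print(arm.job_done())"
```

```text
the job is handed in; nothing more can be done
None
```

I handed the job in at about 36 s without seeing a verdict: the door is seated on both pins and shut to within about 4 mm (after springing back slightly from the push), the collar is at its end stop with its tongue over the upper knuckle, and the gripper is open and clear.

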